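# Hang the cordless viewing screen on its spring-balanced arm

### The arm

A 6-joint arm with a two-finger parallel gripper is mounted at the origin on the work surface. World frame = base frame: x ahead of the robot, y to its left, z up, the work surface at z = 0. Lengths are in m, angles in rad, forces in N, time in s.
With the tool pointing down it reaches from about 0.25 to 0.725 m from the base axis. Payload 4 kg.
Tool frame: the origin (TCP) lies midway between the tips of the shut fingers; the grasp point (between the pads) lies 19 mm behind it; z points along the fingers, y is the line along which they close (so a half turn about z gives the same grasp; the last joint's range is limited). The gripper opens to 85 mm and grips with 20 to 120 N. Pads are 22 mm wide; open, the fingers measure 114 mm over their backs; the gripper's body (76 mm by 85 mm) begins 54 mm behind the grasp point. The pads swing forward as they close: fully open they stand 13 mm farther back than shut.
Start: joints at [-1.105, 0.241, 0.005, 1.335, 0, 1.571], TCP at [0.225, -0.447, 0.231] pointing down, gripper open.
Joint ranges: [-2.72, 2.72], [-1.05, 1.87], [-1.09, 1.28], [-1.99, 2.15], [-1.42, 1.44], [-3.14, 3.14]. Speed limits (rad/s): [2.79, 2.79, 3.14, 3.14, 3.14, 3.14].

### API

Orientations are given as a unit quaternion [w, x, y, z].
In Python, from cell import sensors, grab_frame, get_calibration, order gives the robot as it stands.
- The arm moves only by the tool move_arm, never from a script. Its argument "increments" is a list of rows, each a list of 3 entries, a list of its own where there are three numbers: the closure, from -1 (fully open) to 1 (shut), then the shift along the world's x, y, z in mm, then the turn, a rotation vector about the world's x, y, z in degrees. In form: [[hand, [x, y, z], [wx, wy, wz]], ...]. A call has 1 to 5 rows; each row shifts and turns the commanded pose from where the row before left it; what a row does not reach is not made up. A row lasts 1/8 s, in which the tool goes at most 62.5 mm and 10.7 degrees, less where a joint would pass 70% of its speed; a pose out of reach is approached as far as the arm can. A call is refused whole if a number of a shift passes 62.5 or a number of a turn 10.7, either way. A call with a gripper value outside its range is refused whole. The fingers move at their own pace and stop on an object; "force" is the grip in N (left out, the last holds). Time passes only in rows, so rows that do not move let the fingers close. It gives the time, the measured TCP pose, the force, the opening and the grip force at its end, in the units of the state.
- sensors.sense(): the state, without advancing time (a new reading comes with each control period).
- grab_frame(name): name is "scene" or "top" or "wrist"; returns the picture (400x640x3 uint8, red, green, blue); there is no depth.
- get_calibration(name): a dict with "intrinsics" (3x3 intrinsics, pixels), "R" (3x3) and "t" (3): a world point X has camera coordinates R X + t; the wrist camera has in their place "mount" (4x4, takes a point from camera to tool coordinates, whose origin is the TCP and whose axes are the flange's). Camera axes: x right, y down, z forward; pixel columns grow to the right and rows downward; lengths in m; the calibration is good to about 2 mm. A picture is of the moment at which its call begins: read the wrist's pose just before it. get_calibration takes no time and is no camera call.
- order.job_done(): hands the job in; it is judged then, once.
The state is a dict: "clock": time; "joint_positions": joint angles; "qd": joint speeds; "joint_efforts": joint torques, N m; "tool_pos": TCP position; "tool_rot": TCP orientation; "ft_force": force on the tool from outside, world axes, zero at the start; "ft_torque": the same for the moment, N m; "gripper_width": finger opening in m; "gripper_force": force on a finger pad.
Only numpy, scipy, OpenCV 4.12 (cv2) and the standard library are available. Lean on these libraries where they do the work, as an engineer would, in place of code of your own. Each camera call takes 0.05 s, during which the arm holds its last target. There are 200 camera calls.

### The job

Lift the cordless viewing screen out of its charging dock and hang it by the bar on its back in both upturned hooks of the empty spring-balanced arm. Keep hold of the screen while the arm sinks under it, and let go gently only when the arm carries the whole weight and has come to rest. Keep the screen upright and leave everything else on the bench where it stands.

Things in the scene. Friction and masses are not known exactly. Their poses are not given: they have to be found in the camera images.
- screen: Cordless viewing screen: flat black slab 20 mm thick (x), 220 wide (y), 150 high (z), 0.64 to 0.90 kg, standing upright in the dock. Origin: middle of its lower edge. x points out of its back, -x out of the glass front (towards the robot), z up. Its top edge can be gripped from above across the 20 mm thickness; the back is flat and clear for the uppermost 40 mm.
- bar (a point): Centre of the steel hanging bar on the back of the screen: a level round bar, 8 mm thick, along the screen's y, clear for 104 mm between its two end brackets. It lies 42 mm behind the screen's mid-plane (28 mm clear gap between bar and slab), 85 mm above the lower edge, 65 mm below the top edge.
- top_edge (a point): Middle of the screen's top edge (150 mm above its lower edge).
- dock: Fixed charging dock of white plastic, 110 x 170 mm, 40 mm high. The screen's lower edge stands in a slot along the dock's y axis, 24 mm wide, 26 mm deep, its floor 14 mm above the bench; the screen lifts straight up out of it. Origin: on the bench under the middle of the slot; same axes as the screen.
- seat (a point): Where the middle of the bar lies once seated in the two hooks of the arm's head (bar along this point's y). x points into the head, as the screen's x does when hung; -x out towards the robot; z up. The head stays plumb. Empty, it is 0.252 m above the bench. The arm can swing about its column, stiffly (1 N here): no need. Lower the bar in from above, screen upright; come about 4 mm ahead (-x) until the foot is past the buffers.
- hook_tips (a point): Level of the hook tips, 26 mm above seat. Two steel J-hooks 70 mm apart (35 mm to each side of seat), 10 mm wide, open upwards. Trough 18 mm wide: from the hook's inner face 4 mm ahead (-x) of seat to the head plate 14 mm behind it; its floor 4 mm below seat. Tips lean out to 19 mm ahead of seat. The head plate, 100 mm wide, rises 18 mm above seat; nothing on the arm is higher than the tips.
- buffers (a point): Midway between two rubber buffers on the head, 35 mm to each side, 62 mm below seat and reaching 27 mm ahead of it. They hold off the lower back of the hung screen, which then leans about 0.08 rad, its foot towards the head.
- head_pivot (a point): Pivot where the arm's parallel links, 300 mm long, join the head: 85 mm behind seat (+x), at its height. The links run from here back and to the right to the column, 0.70 rad from seat's +x towards its -y, and at the start rise 0.30 rad towards the head. As the arm sinks, the head with its hooks goes down on a 300 mm circle without turning: at level links it is 13 mm farther out from the column.
- head (a joint): Sinking of the arm in rad, read at the head pivot: 0 at the upper stop, where its spring holds the empty arm; grows as the head sinks; lower stop 0.56. The links rise 0.30 less this value above level towards the head. The damped spring (3 N m/rad) gives from about 4 N on the hooks. With the whole screen on it the arm rests between 0.2 and 0.5, by weight (60 to 145 mm below empty); then the hand feels no more weight.
- joystick: Bystander: joystick controller, blue base 85 x 110 mm, black top plate, 86 mm high. Origin under its middle.
- joystick2: Bystander: second joystick controller like the first.
- injector: Bystander: microinjector, round blue base 96 mm across with an upright aluminium cylinder, 99 mm high. Origin under its middle.
- dishes: Bystander: stack of three small culture dishes, 62 mm across, 44 mm high. Origin under its middle.
- tipbox: Bystander: box of pipette tips 87 x 122 mm, 67 mm high. Origin under its middle.
- bottle: Bystander: white bottle with cap, 60 mm across, 150 mm high. Origin under its middle.
- rack: Bystander: white rack of small tubes 75 x 120 mm, 82 mm high. Origin under its middle.

How it is judged:
On the way:
1. the screen hangs by its bar in both hooks, the arm has sunk at least 0.1 rad under it and stands still, and the hand is still on the screen (x of bar in the frame of seat between -0.01 and 0.014 m and y of bar in the frame of seat between -0.016 and 0.016 m and z of bar in the frame of seat between -0.006 and 0.007 m and angle between screen's own z axis and vertical below 0.14 rad and value of joint head above 0.1 rad and velocity of joint head between -0.06 and 0.06 rad/s and contact force between the fingers and screen above 0.3 N), for 0.3 s.
At the end, for the whole second after the job is handed in: The screen hangs upright (within 0.14 rad) by its bar in both hooks (bar centre within -10 to +14 mm of seat along its x, 16 mm along y, -6 to +7 mm in height), let go, with the arm sunk at least 0.1 rad and everything at rest (x of bar in the frame of seat between -0.01 and 0.014 m and y of bar in the frame of seat between -0.016 and 0.016 m and z of bar in the frame of seat between -0.006 and 0.007 m and angle between screen's own z axis and vertical below 0.14 rad and value of joint head above 0.1 rad and velocity of joint head between -0.04 and 0.04 rad/s and linear speed of screen below 0.03 m/s and contact force between the fingers and screen below 0.1 N); the robot touches nothing.
It fails at once if the screen is let go on the arm while the arm is still moving faster than 0.2 rad/s, or is let go so far from rest that the arm runs off at that speed (contact force between the fingers and screen below 0.05 N and distance between bar and seat below 0.04 m and (velocity of joint head above 0.2 rad/s or velocity of joint head below -0.2 rad/s)).
It fails at once if the arm is let snap up or down faster than 0.8 rad/s (velocity of joint head above 0.8 rad/s or velocity of joint head below -0.8 rad/s).
It fails at once if the screen is tipped by more than 0.6 rad (angle between screen's own z axis and vertical above 0.6 rad).
It fails at once if a bystander is moved by more than 30 mm (distance of any of joystick, joystick2, injector, dishes, tipbox, bottle, rack from where it was at the start of the episode above 0.03 m).
It also fails if it takes over 61 s, if anything falls off the work surface, if the arm or the gripper's body presses on something with over 40 N, if the wrist force passes 120 N, or if a joint passes its speed limit or range.

## Working session

There is one attempt and no reset: what is moved stays moved. The work goes in short steps, Python scripts to look and compute and a tool call to move; the robot and the scene stay as the last step left them, time stands still between calls to the robot, and variables do not carry over. Pictures are saved under pics/ and viewed, at most 12 in all, crops included, and the job is handed in when it is done.

Besides the shell and the picture viewer there is one more tool, called after ">>>" as name([rows], argument=value, ...), one row to a line, values as JSON. move_arm: Moves the arm, as the interface text tells. Its arguments: {"type":"object","properties":{"increments":{"type":"array","items":{"type":"array"}},"force":{"type":"number"}},"required":["increments"]}

```bash
mkdir -p pics; ls
python3 - <<'E'
from cell import sensors, grab_frame, get_calibration
import cv2,numpy as np
for n in ("scene","top"):
    cv2.imwrite(f"pics/{n}0.png",grab_frame(n)[:,:,::-1]); c=get_calibration(n)
    print(n,np.round(c["intrinsics"],1).tolist(),np.round(c["R"],3).tolist(),np.round(c["t"],3).tolist())
s=sensors.sense();print(s["clock"],s["tool_pos"],s["tool_rot"],s["gripper_width"],s["ft_force"])
print(get_calibration("wrist"))
E
```

```text
pics
scene [[415.4, 0.0, 327.4], [0.0, 415.4, 199.1], [0.0, 0.0, 1.0]] [[-0.264, 0.964, -0.003], [0.792, 0.215, -0.571], [-0.55, -0.154, -0.821]] [0.168, -0.337, 1.834]
top [[468.0, 0.0, 321.6], [0.0, 468.0, 201.2], [0.0, 0.0, 1.0]] [[0.008, -1.0, 0.026], [-0.993, -0.012, -0.12], [0.121, -0.025, -0.992]] [-0.039, 0.555, 1.582]
0.1 [ 0.22431118 -0.44623136  0.23048474] [-9.22767423e-04  9.73008457e-01  2.30767514e-01 -2.13554120e-04] 0.0854989354997396 [-0.02219121  0.52712282  0.21566254]
{'intrinsics': array([[320.5929264 ,   0.        , 318.86646987],
       [  0.        , 320.5929264 , 199.99017571],
       [  0.        ,   0.        ,   1.        ]]), 'mount': array([[-1.16800462e-03, -9.47392764e-01, -3.20071222e-01,
         8.25761298e-02],
       [ 9.99999131e-01, -1.30212251e-03,  2.05010101e-04,
         6.48698398e-04],
       [-6.10997027e-04, -3.20070704e-01,  9.47393462e-01,
        -1.43180597e-01],
       [ 0.00000000e+00,  0.00000000e+00,  0.00000000e+00,
         1.00000000e+00]])}
```

View pics/scene0.png

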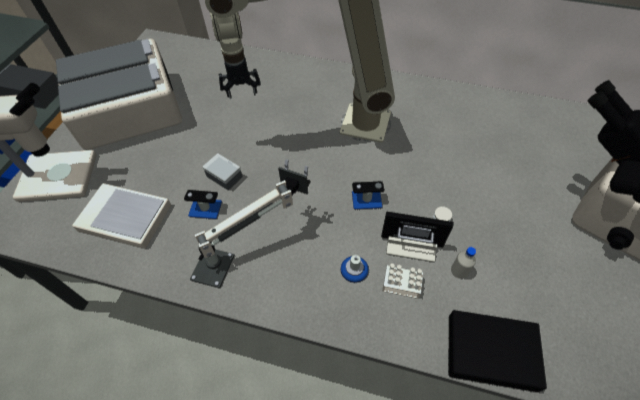

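View pics/top0.png

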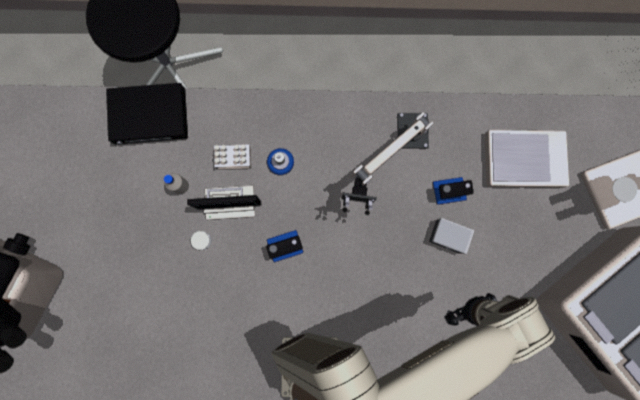

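The scene view has the screen in its dock at about (417,235) and the arm head at about (292,178), with the joystick at (368,195) between them. In the top view the screen is at about (225,202), the hooks at (346–368,208) and the arm head at (358,198). I'll enlarge both areas.

```bash
cat > h.py <<'E'
import numpy as np,cv2
from cell import sensors,grab_frame,get_calibration
def cam(n):
    c=get_calibration(n);K,R,t=np.array(c["intrinsics"]),np.array(c["R"]),np.array(c["t"])
    return K,R,t
def wcam(s):  # wrist cam for state s
    from scipy.spatial.transform import Rotation as Ro
    c=get_calibration("wrist");M=c["mount"];q=s["tool_rot"];T=np.eye(4)
    T[:3,:3]=Ro.from_quat([q[1],q[2],q[3],q[0]]).as_matrix();T[:3,3]=s["tool_pos"]
    W=np.linalg.inv(T@M);return np.array(c["intrinsics"]),W[:3,:3],W[:3,3]
def onz(C,p,z):
    K,R,t=C;o=-R.T@t;d=R.T@np.linalg.inv(K)@np.array([p[0],p[1],1.]);return o+d*(z-o[2])/d[2]
def tri(C1,p1,C2,p2):
    P=lambda C:C[0]@np.c_[C[1],C[2]]
    X=cv2.triangulatePoints(P(C1),P(C2),np.array(p1,float).reshape(2,1),np.array(p2,float).reshape(2,1));return X[:3,0]/X[3,0]
def proj(C,X):
    K,R,t=C;v=K@(R@np.array(X)+t);return v[:2]/v[2]
E
python3 - <<'E'
from h import *
T=cam("top");S=cam("scene")
for n,p,z in [("screen L",(189,203),.164),("screen R",(260,202),.164),("hookL",(346,210),.278),("hookR",(368,211),.278),("joy",(284,240),.086),("joy2",(455,188),.086),("inj",(280,157),.099),("dish",(200,240),.044),("bottle",(168,180),.15),("rack",(231,156),.082)]:
    print(n,onz(T,p,z).round(3))
a=cv2.imread("pics/top0.png");b=cv2.imread("pics/scene0.png")
c1=cv2.resize(a[175:225,180:280],None,fx=6,fy=6,interpolation=2)
c2=cv2.resize(a[160:220,320:400],None,fx=6,fy=6,interpolation=2)[:300]
c3=cv2.resize(b[150:200,265:325],None,fx=6,fy=6,interpolation=2)
c4=cv2.resize(b[200:270,370:480],None,fx=4,fy=4,interpolation=2)
out=np.zeros((600,800,3),np.uint8);out[:300,:600]=c1
out[300:600,:480]=c2;out[300:600,480:800]=c3[:,:320]
cv2.imwrite("pics/z1.png",out);cv2.imwrite("pics/z2.png",c4)
E
```

```text
screen L [0.529 0.387 0.164]
screen R [0.535 0.165 0.164]
hookL [ 0.501 -0.099  0.278]
hookR [ 0.499 -0.164  0.278]
joy [0.419 0.091 0.086]
joy2 [ 0.6   -0.483  0.086]
inj [0.695 0.109 0.099]
dish [0.418 0.376 0.044]
bottle [0.604 0.461 0.15 ]
rack [0.7   0.275 0.082]
```

View pics/z1.png

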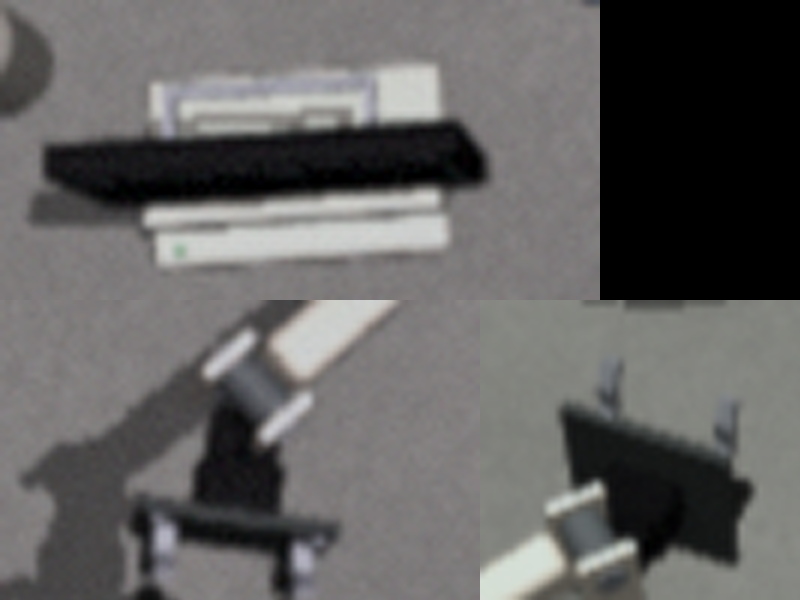

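The crops show the head plate yawed slightly clockwise with its hooks facing the robot, and the screen nearly square in its dock. The screen is near (0.53, 0.28) and the hooks near (0.50, -0.13). Next I'll take close wrist views of both, with the tool turned to its working yaw.

>>> move_arm([
  [-1,[10,20,45],[0,0,9]],
  [-1,[25,40,45],[0,0,9]],
  [-1,[30,40,40],[0,0,9]],
  [-1,[30,40,40],[0,0,9]],
  [-1,[30,40,0],[0,0,9]],
])

```text
clock: 0.72
tool_pos: [0.3486, -0.2697, 0.4005]
tool_rot: [0.003, 0.809, 0.587, 0.001]
ft_force: [1.6, -1.4, -0.4]
gripper_width: 0.0851
gripper_force: 0.0
```

>>> move_arm([
  [-1,[30,40,0],[0,0,9]],
  [-1,[30,40,0],[0,0,0]],
  [-1,[30,40,0],[0,0,0]],
  [-1,[20,20,0],[0,0,0]],
  [-1,[0,0,0],[0,0,0]],
])

```text
clock: 1.35
tool_pos: [0.4579, -0.1289, 0.3965]
tool_rot: [-0.001, 0.761, 0.649, -0.001]
ft_force: [-0.5, -0.8, 0.6]
gripper_width: 0.0853
gripper_force: 0.0
```

```bash
cat > snap.py <<'E'
from h import *
import sys,pickle
s=sensors.sense();f=grab_frame("wrist")[:,:,::-1];n=sys.argv[1]
cv2.imwrite(f"pics/{n}.png",f);pickle.dump(s,open(f"pics/{n}.pkl","wb"))
print(s["clock"],s["tool_pos"].round(4),s["tool_rot"].round(4),s["ft_force"].round(2),s["ft_torque"].round(2),s["gripper_width"])
E
python3 snap.py w1
```

```text
1.35 [ 0.4579 -0.1289  0.3965] [-8.000e-04  7.610e-01  6.488e-01 -5.000e-04] [-0.5  -0.82  0.56] [-0.06  0.01  0.03] 0.08533621345573689
```

View pics/w1.png

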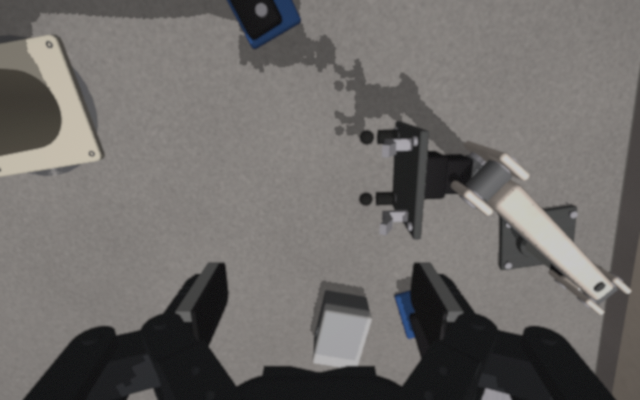

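The wrist view has the head plate at columns 395–428, rows 120–238, with hooks at about (400,146) and (395,218) and buffers at (366,137) and (366,199). I'll enlarge it for exact pixels.

Run:
```python
from h import *
a=cv2.imread("pics/w1.png")[115:243,350:480]
cv2.imwrite("pics/w1z.png",cv2.resize(a,None,fx=4.6,fy=4.6,interpolation=cv2.INTER_CUBIC)[:600])
```

```text
(no output)
```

View pics/w1z.png

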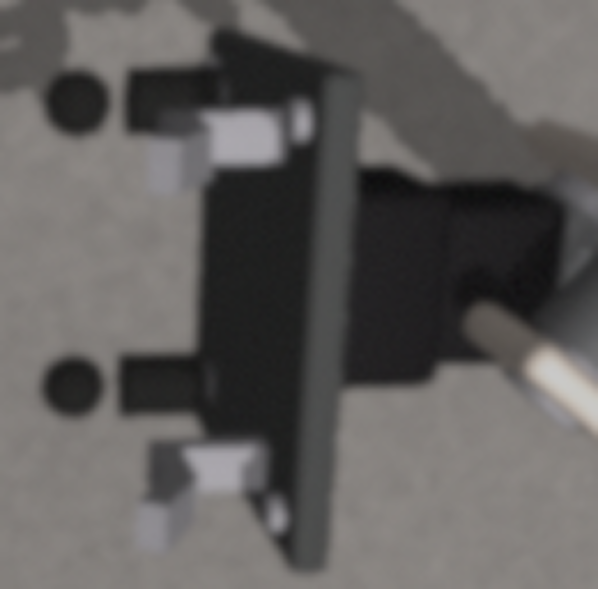

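Run:
```python
from h import *
import pickle
C=wcam(pickle.load(open("pics/w1.pkl","rb")))
u=lambda x,y:(350+(x+.5)/4.6-.5,115+(y+.5)/4.6-.5)
A=onz(C,u(328,75),.270);B=onz(C,u(294,566),.270)
y=(A-B)/np.linalg.norm(A-B);x=np.array([y[1],-y[0],0])
seat=(A+B)/2-.014*x-[0,0,.018]
print(A,B,np.linalg.norm(A-B),"yaw",np.degrees(np.arctan2(-y[0],y[1])),"seat",seat)
F=(onz(C,u(245,138),.248)+onz(C,u(222,466),.248))/2
print("floor mid in seat frame",(F-seat)@x,(F-seat)@y, np.linalg.norm(onz(C,u(245,138),.248)-onz(C,u(222,466),.248)))
# buffers front tops
for p in [(205,112),(285,112),(212,163),(280,163)]: d=onz(C,u(*p),.248)-seat;print(p,d@x,d@y)
W=lambda X:(np.array(proj(C,X))-[350,115])*4.6
print(W(seat-.027*x+.035*y-[0,0,.062]),W(seat-.027*x-.035*y-[0,0,.062]),W(seat-.019*x+.035*y+[0,0,.026]),W(seat-.019*x-.035*y+[0,0,.026]))
```

```text
[ 0.54965976 -0.09187803  0.27      ] [ 0.5372105  -0.18817994  0.27      ] 0.097103252985758 yaw -7.365961204518997 seat [ 0.52955067 -0.1382341   0.252     ]
floor mid in seat frame 0.004648682446779963 -0.0006297673776474984 0.06943846930567582
(205, 112) -0.002830518629678941 0.03942370442151635
(285, 112) 0.012839820362159856 0.03893438875064946
(212, 163) -0.001006383423812813 0.029333992402565595
(280, 163) 0.012461113927994644 0.028914386964849225
[44.52310024 97.88434826] [ 41.93280696 381.17882396] [148.2056956  161.69062913] [136.70223347 523.00318094]
```

>>> move_arm([
  [-1,[10,40,0],[0,0,3]],
  [-1,[10,50,0],[0,0,4]],
  [-1,[15,50,0],[0,0,4]],
  [-1,[15,55,0],[0,0,0]],
  [-1,[10,55,0],[0,0,0]],
])

```text
clock: 2.02
tool_pos: [0.5173, 0.1197, 0.3975]
tool_rot: [0.0, 0.697, 0.717, -0.0]
ft_force: [0.4, 0.0, -1.0]
gripper_width: 0.0852
gripper_force: 0.0
```

>>> move_arm([
  [-1,[10,50,0],[0,0,0]],
  [-1,[0,50,0],[0,0,0]],
  [-1,[0,30,0],[0,0,0]],
  [-1,[0,0,0],[0,0,0]],
])

```text
clock: 2.52
tool_pos: [0.5271, 0.2503, 0.3967]
tool_rot: [-0.0, 0.696, 0.718, -0.001]
ft_force: [0.1, 0.4, -0.4]
gripper_width: 0.0851
gripper_force: 0.0
```

```bash
python3 snap.py w2
```

```text
2.525 [0.5271 0.2503 0.3967] [-2.00e-04  6.96e-01  7.18e-01 -8.00e-04] [ 0.09  0.38 -0.37] [-0.06 -0.03 -0.  ] 0.08505993545798456
```

View pics/w2.png

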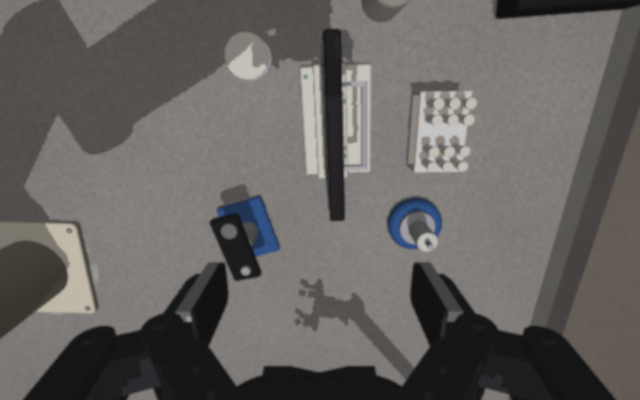

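The wrist view shows the screen's top face as a black strip from (333,30) to (337,220), with nothing in the way. The seat model checks out: predicted buffers and hook tips match the picture.

Run:
```python
from h import *
import pickle
s=pickle.load(open("pics/w2.pkl","rb"));C=wcam(s)
g=cv2.imread("pics/w2.png",0);m=np.zeros_like(g);m[22:228,318:352]=(g[22:228,318:352]<38)
n,l,st,_=cv2.connectedComponentsWithStats(m);i=1+np.argmax(st[1:,4]);c=np.argwhere(l==i)[:,::-1].astype(np.float32)
c=np.array([onz(C,p,.164)[:2] for p in c],np.float32)
r=cv2.minAreaRect(c*1000);print(st[i],r);bp=cv2.boxPoints(r);print(bp)
for y0 in range(175,390,20):
    q=c[abs(c[:,1]*1000-y0)<2];print(y0,q[:,0].min().round(4),q[:,0].max().round(4),end=' | ')
```

```text
[ 323   30   20  189 2502] ((543.6552734375, 287.45843505859375), (17.766584396362305, 213.03311157226562), 4.301623344421387)
[[526.8075  393.0086 ]
 [542.7865  180.57564]
 [560.50305 181.90826]
 [544.52405 394.34125]]Traceback (most recent call last):
  File "<stdin>", line 9, in <module>
    return umr_minimum(a, axis, None, out, keepdims, initial, where)
ValueError: zero-size array to reduction operation minimum which has no identity
```

Run:
```python
from h import *
import pickle
s=pickle.load(open("pics/w2.pkl","rb"));C=wcam(s)
g=cv2.imread("pics/w2.png",0)
print(g[24:36,328:338].mean(1).round(),g[212:226,333:341].mean(1).round())
for r in (45,90,130,170,205): print(r,g[r,318:350])
K,R,t=C;print("cam",-R.T@t)
for p in [(333,29.5),(337.3,220)]: print(onz(C,p,.164))
```

```text
[115. 114. 111. 103.  83.  56.  33.  28.  30.  31.  32.  32.] [ 34.  34.  34.  33.  34.  34.  33.  40.  66.  99. 120. 127. 127. 127.]
45 [80 79 76 67 59 46 33 28 29 31 30 30 30 30 31 30 33 35 39 39 37 33 39 56
 72 78 80 79 78 79 80 81]
90 [183 162 132 103  78  58  45  34  26  24  26  29  29  30  29  28  28  29
  30  29  27  26  37  80 131 167 178 174 179 189 194 194]
130 [190 191 182 158 128 101  77  58  46  35  31  36  36  37  37  38  38  35
  36  37  37  35  32  42  81 131 164 173 170 178 189 194]
170 [164 179 189 192 188 174 141 100  66  46  35  31  33  34  36  38  36  36
  37  35  35  35  32  33  46  89 137 162 167 162 166 172]
205 [125 125 125 125 125 124 124 124 119 102  77  52  35  31  34  36  36  35
  34  33  33  33  32  32  31  42  71 100 118 122 123 124]
cam [0.52525593 0.33221185 0.53976328]
[0.53764798 0.39396041 0.164     ]
[0.55258408 0.1788481  0.164     ]
```

Run:
```python
from h import *
import pickle
s=pickle.load(open("pics/w2.pkl","rb"));C=wcam(s)
g=cv2.imread("pics/w2.png",0).astype(float);P=[]
for r in range(38,214,4):
    if 60<r<178: continue
    row=g[r,315:352];b=32
    l=None
    for side in (-1,1):
        k=18
        lim=(b+ (row[:4].mean() if side<0 else row[-4:].mean()))/2
        while row[k]<lim: k+=side
        e=k-side*(row[k]-lim)/(row[k]-row[k-side]); l=(l or [])+[315+e]
    P.append(np.r_[onz(C,(l[0],r),.164)[:2],onz(C,(l[1],r),.164)[:2]])
P=np.array(P);m=(P[:,:2]+P[:,2:])/2;print((P[:,2]-P[:,0]).round(4))
k=np.polyfit(m[:,1],m[:,0],1);print(k,"yaw deg",np.degrees(np.arctan(-k[0])))
yt=onz(C,(333,28.8),.164)[1];yb=onz(C,(337,220.4),.164)[1];print(yt,yb,yt-yb,"centre",np.polyval(k,(yt+yb)/2),(yt+yb)/2)
```

```text
[0.0203 0.0194 0.0201 0.02   0.0206 0.0217 0.0211 0.021  0.0212 0.0207
 0.0207 0.0205 0.0203 0.0202 0.0194]
[-0.07359556  0.56451415] yaw deg 4.20912686160125
0.3946160248980329 0.17829127312016976 0.21632475177786312 centre 0.5434324360934502 0.2864536490091013
```

Screen top centre is at (0.5434, 0.2865) with yaw +4.2°. The tool still has to turn 2.4° and shift (16, 36).

>>> move_arm([
  [-1,[16.3,36.2,0],[0,0,2.4]],
  [-1,[0,0,-50],[0,0,0]],
  [-1,[0,0,-60],[0,0,0]],
  [-1,[0,0,-50],[0,0,0]],
  [-1,[0,0,0],[0,0,0]],
])

```text
clock: 3.2
tool_pos: [0.5404, 0.2819, 0.2326]
tool_rot: [-0.002, 0.682, 0.731, -0.006]
ft_force: [0.7, 0.1, 1.6]
gripper_width: 0.0854
gripper_force: 0.0
```

```bash
python3 snap.py w3
python3 - <<'E'
from h import *
cv2.imwrite("pics/w3v.png",cv2.imread("pics/w3.png"))
E
```

```text
3.2 [0.5404 0.2819 0.2326] [-0.0018  0.6825  0.7309 -0.0059] [0.72 0.11 1.6 ] [ 0.04 -0.04 -0.02] 0.08536129953466333
```

View pics/w3v.png

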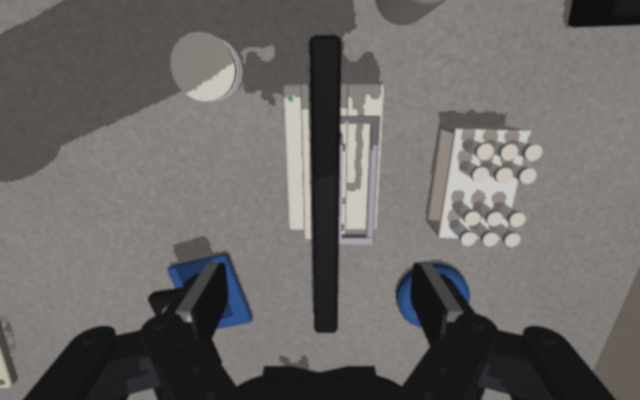

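The screen's top face now runs straight down the picture, cols 310–341, rows 37–332, centred between the open fingers. I'll measure it again from this close view.

Run:
```python
from h import *
import pickle
s=pickle.load(open("pics/w3.pkl","rb"));C=wcam(s)
g=cv2.imread("pics/w3.png",0).astype(float);P=[]
for r in list(range(48,76,4))+list(range(250,326,4)):
    row=g[r,300:352];b=32;l=[]
    for side in (-1,1):
        k=25;lim=(b+(row[:4].mean() if side<0 else row[-4:].mean()))/2
        while row[k]<lim: k+=side
        l.append(300+k-side*(row[k]-lim)/(row[k]-row[k-side]))
    P.append(np.r_[onz(C,(l[0],r),.164)[:2],onz(C,(l[1],r),.164)[:2]])
P=np.array(P);m=(P[:,:2]+P[:,2:])/2;print((P[:,2]-P[:,0]).round(4))
k=np.polyfit(m[:,1],m[:,0],1);print("yaw deg",np.degrees(np.arctan(-k[0])))
print(g[32:42,318:332].mean(1).round(),g[326:340,320:332].mean(1).round())
yt=onz(C,(326,36.5),.164)[1];yb=onz(C,(326,332),.164)[1];print(yt,yb,yt-yb,"centre",np.polyval(k,(yt+yb)/2),(yt+yb)/2)
s=sensors.sense();print(s["tool_pos"],s["tool_rot"])
q=s["tool_rot"];from scipy.spatial.transform import Rotation as Ro
print(Ro.from_quat([q[1],q[2],q[3],q[0]]).as_matrix().round(4))
```

```text
[0.0202 0.02   0.02   0.0196 0.0191 0.0192 0.0193 0.0197 0.0197 0.0197
 0.0196 0.0198 0.0199 0.0196 0.0195 0.0197 0.0199 0.0196 0.0196 0.0196
 0.0195 0.0194 0.0195 0.019  0.019  0.0191]
yaw deg 4.191234024437641
[81. 78. 67. 48. 30. 24. 24. 27. 29. 30.] [ 30.  29.  30.  29.  29.  40.  68. 101. 122. 130. 130. 129. 130. 131.]
0.39422052730313883 0.17890061762890974 0.2153199096742291 centre 0.5440420797083951 0.2865605724660243
[0.54280308 0.28349563 0.23691353] [-4.90661265e-04  6.82321384e-01  7.31049672e-01 -1.91470193e-03]
[[-0.0689  0.9976 -0.0033]
 [ 0.9976  0.0689 -0.0021]
 [-0.0019 -0.0035 -1.    ]]
```

>>> move_arm([
  [-1,[0,0,-35],[0,0,0]],
  [-1,[0,0,-35],[0,0,0]],
  [-1,[0,0,-25],[0,0,0]],
  [-1,[0,0,-13],[0,0,0]],
  [-1,[0,0,0],[0,0,0]],
])

```text
clock: 3.88
tool_pos: [0.5448, 0.286, 0.1313]
tool_rot: [0.0, 0.682, 0.732, 0.001]
ft_force: [-0.5, -0.4, 0.8]
gripper_width: 0.0855
gripper_force: 0.0
```

>>> move_arm([
  [-1,[0,0,0],[0,0,0]],
])

```text
clock: 4.0
tool_pos: [0.5449, 0.2864, 0.1319]
tool_rot: [0.001, 0.682, 0.732, 0.002]
ft_force: [-1.2, -0.1, -0.7]
gripper_width: 0.0854
gripper_force: 0.0
```

>>> move_arm([
  [-1,[-1,0,-5],[0,0,0]],
  [0.5,[0,0,0],[0,0,0]],
  [1,[0,0,0],[0,0,0]],
  [1,[0,0,0],[0,0,0]],
  [1,[0,0,0],[0,0,0]],
], force=60)

```text
clock: 4.62
tool_pos: [0.5429, 0.2861, 0.1248]
tool_rot: [0.0, 0.681, 0.732, 0.001]
ft_force: [1.7, 1.7, 3.4]
gripper_width: 0.0193
gripper_force: 61.2
```

>>> move_arm([
  [1,[0,0,0],[0,0,0]],
  [1,[0,0,0],[0,0,0]],
  [1,[0,0,0],[0,0,0]],
  [1,[0,0,0],[0,0,0]],
])

```text
clock: 5.12
tool_pos: [0.5428, 0.2861, 0.1248]
tool_rot: [0.0, 0.681, 0.732, 0.0]
ft_force: [1.1, 1.2, 0.9]
gripper_width: 0.0193
gripper_force: 60.5
```

>>> move_arm([
  [1,[0,0,5],[0,0,0]],
  [1,[0,0,10],[0,0,0]],
  [1,[0,0,15],[0,0,0]],
  [1,[0,0,20],[0,0,0]],
  [1,[0,0,20],[0,0,0]],
])

```text
clock: 5.75
tool_pos: [0.5408, 0.2855, 0.1954]
tool_rot: [-0.001, 0.682, 0.732, -0.001]
ft_force: [-0.8, 0.4, -8.6]
gripper_width: 0.0195
gripper_force: 59.8
```

>>> move_arm([
  [1,[0,0,40],[0,0,0]],
  [1,[0,0,40],[0,0,0]],
  [1,[0,0,40],[0,0,0]],
  [1,[0,0,20],[0,0,0]],
  [1,[0,0,0],[0,0,0]],
])

```text
clock: 6.38
tool_pos: [0.5421, 0.2861, 0.3373]
tool_rot: [0.0, 0.681, 0.732, 0.002]
ft_force: [1.7, -0.3, -9.3]
gripper_width: 0.0192
gripper_force: 60.0
```

>>> move_arm([
  [1,[0,0,0],[0,0,0]],
  [1,[0,0,0],[0,0,0]],
])

```text
clock: 6.62
tool_pos: [0.5415, 0.2855, 0.3327]
tool_rot: [-0.001, 0.681, 0.732, -0.002]
ft_force: [-0.1, -0.2, -9.0]
gripper_width: 0.0196
gripper_force: 60.0
```

```bash
python3 snap.py w4
```

```text
6.625 [0.5415 0.2855 0.3327] [-0.0008  0.6815  0.7319 -0.0019] [-0.12 -0.15 -8.96] [ 0.03  0.01 -0.04] 0.019644699846582653
```

Lifted: it weighs about 8.9 N, so the arm should sink about 0.45 to 0.5 rad. I'll raise it clear of the hook tips, carry it across and turn it to the head's yaw.

>>> move_arm([
  [1,[0,0,30],[0,0,0]],
  [1,[0,0,30],[0,0,0]],
  [1,[-5,-20,0],[0,0,-2]],
  [1,[-6,-40,0],[0,0,-2]],
  [1,[-6,-50,0],[0,0,-2]],
])

```text
clock: 7.3
tool_pos: [0.525, 0.1755, 0.3933]
tool_rot: [-0.0, 0.719, 0.696, -0.001]
ft_force: [0.6, -0.2, -8.5]
gripper_width: 0.0189
gripper_force: 60.8
```

>>> move_arm([
  [1,[-6,-50,0],[0,0,-2]],
  [1,[-6,-50,0],[0,0,-2]],
  [1,[-6,-50,0],[0,0,-1.6]],
  [1,[-6,-50,0],[0,0,0]],
  [1,[-6,-40,0],[0,0,0]],
])

```text
clock: 7.92
tool_pos: [0.4945, -0.066, 0.3941]
tool_rot: [-0.0, 0.752, 0.659, -0.0]
ft_force: [0.8, -0.1, -8.2]
gripper_width: 0.0192
gripper_force: 60.8
```

>>> move_arm([
  [1,[-6,-40,0],[0,0,0]],
  [1,[-5,-27,0],[0,0,0]],
  [1,[0,0,0],[0,0,0]],
  [1,[0,0,0],[0,0,0]],
  [1,[0,0,0],[0,0,0]],
])

```text
clock: 8.55
tool_pos: [0.4844, -0.1303, 0.3944]
tool_rot: [-0.0, 0.752, 0.66, -0.0]
ft_force: [1.3, 0.9, -9.3]
gripper_width: 0.0195
gripper_force: 60.9
```

```bash
python3 snap.py w5
python3 - <<'E'
from h import *
a=grab_frame("scene")[:,:,::-1];b=grab_frame("top")[:,:,::-1]
cv2.imwrite("pics/s5.png",a);cv2.imwrite("pics/t5.png",b)
o=np.hstack([cv2.resize(a[110:230,230:350],(400,400),interpolation=2),cv2.resize(b[140:260,300:420],(400,400),interpolation=2)])
cv2.imwrite("pics/z5.png",o)
E
```

```text
8.55 [ 0.4844 -0.1303  0.3944] [-2.000e-04  7.515e-01  6.597e-01 -0.000e+00] [ 1.28  0.91 -9.25] [0.02 0.03 0.01] 0.019456971946724955
```

View pics/z5.png

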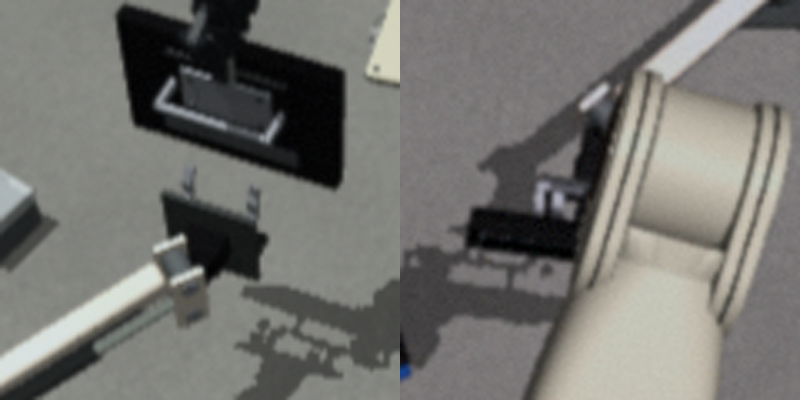

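The scene crop shows the screen upright above the head. The bar's ends are at zoomed (160,100) and (268,138), and the hook tips below at (190,170) and (254,190). I'll check that with projections.

Run:
```python
from h import *
S=cam("scene")
a=np.radians(-7.4);x=np.array([np.cos(a),np.sin(a),0]);y=np.array([-np.sin(a),np.cos(a),0]);z=np.array([0,0,1])
seat=np.array([.5295,-.1382,.252]);tcp=np.array([.4844,-.1303,.3944]);bar=tcp+.042*x+.0004*y-.0258*z
Z=lambda X:((proj(S,X)-[230,110])/.3).round(1)
print("bar ends",Z(bar+.056*y),Z(bar-.056*y))
print("scr top corners back",Z(bar-.032*x+.065*z+.11*y),Z(bar-.032*x+.065*z-.11*y),"bottom",Z(bar-.032*x-.085*z+.11*y),Z(bar-.032*x-.085*z-.11*y))
print("plate top back",Z(seat+.018*x+.018*z+.05*y),Z(seat+.018*x+.018*z-.05*y))
print("tips",Z(seat-.019*x+.026*z+.035*y),Z(seat-.019*x+.026*z-.035*y))
print("bar in seat",(bar-seat)@x,(bar-seat)@y)
```

```text
bar ends [268.7 139.2] [157.6 103.9]
scr top corners back [337.8  81.8] [112.6  13.3] bottom [337.1 191.3] [132.1 125.1]
plate top back [255.1 221.3] [161.2 190. ]
tips [256.4 183.5] [191.1 162.2]
bar in seat -0.0037418546364400805 0.0024255207771783226
```

>>> move_arm([
  [1,[-1,-2.4,-10],[0,0,0]],
  [1,[0,0,-20],[0,0,0]],
  [1,[0,0,-20],[0,0,0]],
  [1,[0,0,-15],[0,0,0]],
  [1,[0,0,-10],[0,0,0]],
])

```text
clock: 9.32
tool_pos: [0.4828, -0.1333, 0.318]
tool_rot: [-0.001, 0.752, 0.659, -0.001]
ft_force: [0.0, -0.5, -8.5]
gripper_width: 0.0193
gripper_force: 60.7
```

>>> move_arm([
  [1,[0,0,-5],[0,0,0]],
  [1,[0,0,0],[0,0,0]],
  [1,[0,0,0],[0,0,0]],
])

```text
clock: 9.7
tool_pos: [0.4837, -0.1336, 0.3152]
tool_rot: [0.001, 0.752, 0.659, 0.0]
ft_force: [0.9, 1.3, -8.5]
gripper_width: 0.019
gripper_force: 60.7
```

```bash
cat > st.py <<'E'
from h import *
s=sensors.sense();seat=np.array([.5295,-.1382,.252]);a=np.radians(-7.4);c,n=np.cos(a),np.sin(a)
from scipy.spatial.transform import Rotation as Ro
q=s["tool_rot"];R=Ro.from_quat([q[1],q[2],q[3],q[0]]).as_matrix()
# bar in tool frame: tool y = screen x, tool x=screen y, tool z = -screen z
b=s["tool_pos"]+R@np.array([.0004,.042,.0258]);d=b-seat
print(round(s["clock"],2),"bar in seat mm",np.round(1000*np.array([d[0]*c+d[1]*n,-d[0]*n+d[1]*c,d[2]]),1),"tooly yaw",np.degrees(np.arctan2(R[1,1],R[0,1])).round(2),"f",s["ft_force"].round(1),"m",s["ft_torque"].round(2),s["tool_pos"].round(4))
E
python3 st.py
```

```text
9.7 bar in seat mm [-3.9 -1.  37.4] tooly yaw -7.51 f [ 0.9  1.3 -8.5] m [ 0.   -0.07 -0.04] [ 0.4837 -0.1336  0.3152]
```

>>> move_arm([
  [1,[0,0,-6],[0,0,0]],
  [1,[0,0,-6],[0,0,0]],
  [1,[0,0,-5],[0,0,0]],
  [1,[0,0,-5],[0,0,0]],
  [1,[0,0,0],[0,0,0]],
])

```text
clock: 10.32
tool_pos: [0.4843, -0.1337, 0.2928]
tool_rot: [0.001, 0.752, 0.659, 0.001]
ft_force: [2.1, -1.0, -7.7]
gripper_width: 0.0193
gripper_force: 60.8
```

```bash
python3 st.py
python3 - <<'E'
from h import *
a=grab_frame("scene")[:,:,::-1]
cv2.imwrite("pics/s6.png",cv2.resize(a[125:215,240:340],None,fx=6,fy=6,interpolation=2))
E
```

```text
10.32 bar in seat mm [-3.4 -1.1 15.1] tooly yaw -7.51 f [ 2.1 -1.  -7.7] m [-0.23 -0.6  -0.02] [ 0.4843 -0.1337  0.2928]
```

View pics/s6.png

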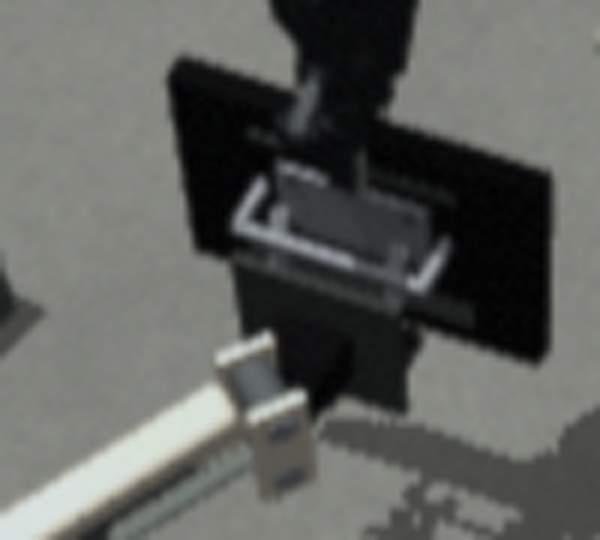

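The bar now sits behind both hook tips, which are at zoomed (280,215) and (395,255). It is centred between them and touching the tip slope lightly. I'll shift it inward and lower it to the floor.

>>> move_arm([
  [1,[3,-0.4,-1],[0,0,0]],
  [1,[2.5,-0.3,-3],[0,0,0]],
  [1,[0,0.6,-4],[0,0,0]],
  [1,[0,0,-3],[0,0,0]],
  [1,[0,0,0],[0,0,0]],
])

```text
clock: 11.0
tool_pos: [0.4885, -0.1335, 0.281]
tool_rot: [-0.001, 0.752, 0.659, -0.0]
ft_force: [-0.4, -1.0, -7.9]
gripper_width: 0.019
gripper_force: 60.8
```

```bash
python3 st.py
```

```text
11.0 bar in seat mm [ 0.7 -0.3  3.1] tooly yaw -7.51 f [-0.4 -1.  -7.9] m [ 0.01  0.03 -0.02] [ 0.4885 -0.1335  0.281 ]
```

Free in the trough, 3 mm above the seat. I'll lower it onto the hooks and then follow the arm's circle down.

>>> move_arm([
  [1,[1,0,-3],[0,0,0]],
  [1,[-0.5,0.5,-4],[0,0,0]],
  [1,[-1,1.1,-5],[0,0,0]],
  [1,[-1,1.1,-5],[0,0,0]],
  [1,[0,0,0],[0,0,0]],
])

```text
clock: 11.62
tool_pos: [0.4876, -0.1308, 0.2644]
tool_rot: [0.0, 0.752, 0.659, 0.0]
ft_force: [0.1, 0.1, -4.2]
gripper_width: 0.0196
gripper_force: 61.4
```

```bash
cat >> st.py <<'E'
# follow: seat at sink q for the present bar height
from scipy.optimize import brentq
Q=brentq(lambda q:-.3*(np.sin(.3)-np.sin(.3-q))-d[2],-.3,.7);D=.3*(np.cos(.3-Q)-np.cos(.3))
e=np.array([d[0]*c+d[1]*n+.765*D,-d[0]*n+d[1]*c-.644*D]);print("sink if seated",round(Q,3),"bar in moved seat mm",(e*1000).round(1))
E
python3 st.py
```

```text
11.62 bar in seat mm [ -0.4   2.2 -13.4] tooly yaw -7.51 f [ 0.1  0.1 -4.2] m [-0.08 -0.34 -0.04] [ 0.4876 -0.1308  0.2644]
sink if seated 0.046 bar in moved seat mm [ 2.5 -0.2]
```

>>> move_arm([
  [1,[-1.1,1.2,-6],[0,0,0]],
  [1,[-0.9,1,-6],[0,0,0]],
  [1,[-0.8,0.9,-6],[0,0,0]],
  [1,[-0.7,0.8,-6],[0,0,0]],
  [1,[-0.6,0.7,-6],[0,0,0]],
])

```text
clock: 12.25
tool_pos: [0.4834, -0.1262, 0.2342]
tool_rot: [0.0, 0.752, 0.659, 0.0]
ft_force: [2.2, 0.1, -2.6]
gripper_width: 0.0191
gripper_force: 61.6
```

```bash
python3 st.py
```

```text
12.25 bar in seat mm [ -5.2   6.3 -43.6] tooly yaw -7.51 f [ 2.2  0.1 -2.6] m [ 0.08 -0.52 -0.03] [ 0.4834 -0.1262  0.2342]
sink if seated 0.149 bar in moved seat mm [ 2.4 -0.2]
```

>>> move_arm([
  [1,[-0.6,0.7,-6],[0,0,0]],
  [1,[-0.5,0.6,-6],[0,0,0]],
  [1,[-0.4,0.4,-6],[0,0,0]],
  [1,[-0.3,0.3,-6],[0,0,0]],
  [1,[-0.2,0.2,-6],[0,0,0]],
])

```text
clock: 12.88
tool_pos: [0.4814, -0.124, 0.2043]
tool_rot: [0.0, 0.752, 0.659, 0.0]
ft_force: [0.8, -0.3, -2.4]
gripper_width: 0.0189
gripper_force: 61.7
```

```bash
python3 st.py
```

```text
12.88 bar in seat mm [ -7.6   8.2 -73.5] tooly yaw -7.51 f [ 0.8 -0.3 -2.4] m [ 0.14 -0.52  0.03] [ 0.4814 -0.124   0.2043]
sink if seated 0.25 bar in moved seat mm [ 2.4 -0.2]
```

>>> move_arm([
  [1,[-0.1,0.1,-6],[0,0,0]],
  [1,[0,0,-6],[0,0,0]],
  [1,[0,0,-6],[0,0,0]],
  [1,[0.1,-0.1,-6],[0,0,0]],
  [1,[0,0,0],[0,0,0]],
])

```text
clock: 13.5
tool_pos: [0.4809, -0.1241, 0.1799]
tool_rot: [-0.0, 0.752, 0.659, -0.0]
ft_force: [0.9, -0.5, -2.1]
gripper_width: 0.0193
gripper_force: 61.7
```

```bash
python3 st.py
```

```text
13.5 bar in seat mm [ -8.    8.1 -98. ] tooly yaw -7.52 f [ 0.9 -0.5 -2.1] m [ 0.31 -0.3   0.  ] [ 0.4809 -0.1241  0.1799]
sink if seated 0.331 bar in moved seat mm [ 2.1 -0.5]
```

>>> move_arm([
  [1,[0.3,-0.3,-6],[0,0,0]],
  [1,[0.3,-0.3,-6],[0,0,0]],
  [1,[0.4,-0.4,-6],[0,0,0]],
  [1,[0,0,0],[0,0,0]],
  [1,[0,0,0],[0,0,0]],
])

```text
clock: 14.12
tool_pos: [0.4818, -0.1249, 0.1623]
tool_rot: [-0.001, 0.752, 0.659, -0.0]
ft_force: [-2.7, 2.9, -0.3]
gripper_width: 0.0191
gripper_force: 61.8
```

```bash
python3 st.py
```

```text
14.12 bar in seat mm [  -7.1    7.3 -115.5] tooly yaw -7.51 f [-2.7  2.9 -0.3] m [0.45 0.37 0.07] [ 0.4818 -0.1249  0.1623]
sink if seated 0.39 bar in moved seat mm [ 2.2 -0.5]
```

>>> move_arm([
  [1,[0,0,0],[0,0,0]],
  [1,[0,0,0],[0,0,0]],
])

```text
clock: 14.38
tool_pos: [0.4818, -0.125, 0.1625]
tool_rot: [-0.0, 0.752, 0.659, -0.0]
ft_force: [-3.4, 1.2, -1.3]
gripper_width: 0.0195
gripper_force: 61.8
```

```bash
python3 st.py
```

```text
14.38 bar in seat mm [  -7.     7.3 -115.4] tooly yaw -7.51 f [-3.4  1.2 -1.3] m [0.62 0.6  0.11] [ 0.4818 -0.125   0.1625]
sink if seated 0.389 bar in moved seat mm [ 2.3 -0.6]
```

The arm carries nearly all of it. The side force shows the foot on the buffers, so I'll ease toward the natural hang: bar against the inner hook face, leaning about 0.08 rad.

>>> move_arm([
  [1,[-1,0.2,0],[0,0,0]],
  [1,[-1.3,0.2,-1],[-0.2,-1.2,0]],
  [1,[-1.1,0.2,-1],[-0.2,-1.2,0]],
  [1,[0,0,0],[0,0,0]],
  [1,[0,0,0],[0,0,0]],
])

```text
clock: 15.0
tool_pos: [0.4788, -0.1246, 0.1608]
tool_rot: [0.017, 0.752, 0.659, 0.013]
ft_force: [-2.3, -0.4, -0.5]
gripper_width: 0.0195
gripper_force: 61.8
```

```bash
python3 st.py
```

```text
15.0 bar in seat mm [  -9.     7.2 -115.2] tooly yaw -7.52 f [-2.3 -0.4 -0.5] m [0.46 0.27 0.08] [ 0.4788 -0.1246  0.1608]
sink if seated 0.389 bar in moved seat mm [ 0.4 -0.6]
```

>>> move_arm([
  [1,[-0.5,0.1,-0.8],[0.1,-1.1,0]],
  [1,[-0.5,0.1,-0.8],[0.1,-1.1,0]],
  [1,[0,0,0],[0.3,0,0]],
  [1,[0,0,0],[0,0,0]],
  [1,[0,0,0],[0,0,0]],
])

```text
clock: 15.62
tool_pos: [0.4769, -0.1241, 0.1585]
tool_rot: [0.025, 0.752, 0.658, 0.03]
ft_force: [-4.5, 1.6, -2.1]
gripper_width: 0.0193
gripper_force: 61.9
```

```bash
python3 st.py
```

```text
15.62 bar in seat mm [ -10.1    7.8 -116. ] tooly yaw -7.58 f [-4.5  1.6 -2.1] m [0.35 1.09 0.05] [ 0.4769 -0.1241  0.1585]
sink if seated 0.391 bar in moved seat mm [-0.8 -0. ]
```

>>> move_arm([
  [1,[0,0,0],[0,0,0]],
  [1,[0,0,0],[0,0,0]],
])

```text
clock: 15.88
tool_pos: [0.477, -0.124, 0.1585]
tool_rot: [0.025, 0.752, 0.659, 0.03]
ft_force: [-5.2, 1.4, -1.6]
gripper_width: 0.0195
gripper_force: 61.9
```

```bash
python3 st.py
```

```text
15.88 bar in seat mm [ -10.1    7.9 -116. ] tooly yaw -7.58 f [-5.2  1.4 -1.6] m [0.35 1.04 0.02] [ 0.477  -0.124   0.1585]
sink if seated 0.391 bar in moved seat mm [-0.8  0.1]
```

The head is pushing the foot, so that was over-tilted. I'll take half the tilt back and carry on down to about 0.47 rad, where the weight reading should vanish.

>>> move_arm([
  [1,[-0.2,0.1,0.6],[0,0.9,0]],
  [1,[-0.2,0,0.6],[0,0.9,0]],
  [1,[0.3,-0.4,-4],[0,0,0]],
  [1,[0.3,-0.4,-4],[0,0,0]],
  [1,[0,0,0],[0,0,0]],
])

```text
clock: 16.5
tool_pos: [0.4787, -0.1251, 0.152]
tool_rot: [0.016, 0.752, 0.659, 0.019]
ft_force: [-1.9, 2.3, -1.4]
gripper_width: 0.0192
gripper_force: 61.8
```

```bash
python3 st.py
```

```text
16.5 bar in seat mm [  -8.8    6.9 -123.7] tooly yaw -7.54 f [-1.9  2.3 -1.4] m [0.18 0.21 0.06] [ 0.4787 -0.1251  0.152 ]
sink if seated 0.417 bar in moved seat mm [-0.2 -0.4]
```

>>> move_arm([
  [1,[0,0,0],[0,0,0]],
  [1,[0,0,0],[0,0,0]],
])

```text
clock: 16.75
tool_pos: [0.4786, -0.1251, 0.1525]
tool_rot: [0.016, 0.752, 0.659, 0.019]
ft_force: [-0.3, 2.2, -1.9]
gripper_width: 0.0196
gripper_force: 61.8
```

```bash
python3 st.py
```

```text
16.75 bar in seat mm [  -8.9    6.9 -123.2] tooly yaw -7.55 f [-0.3  2.2 -1.9] m [0.13 0.12 0.05] [ 0.4786 -0.1251  0.1525]
sink if seated 0.415 bar in moved seat mm [-0.2 -0.4]
```

>>> move_arm([
  [1,[0.4,0,-4],[0,0,0]],
  [1,[0.4,0,-4],[0,0,0]],
  [1,[0.4,0,-4],[0,0,0]],
  [1,[0,0,0],[0,0,0]],
  [1,[0,0,0],[0,0,0]],
])

```text
clock: 17.38
tool_pos: [0.48, -0.1255, 0.1405]
tool_rot: [0.016, 0.752, 0.659, 0.019]
ft_force: [1.6, -1.1, 0.1]
gripper_width: 0.0193
gripper_force: 61.9
```

```bash
python3 st.py
```

```text
17.38 bar in seat mm [  -7.5    6.7 -135.2] tooly yaw -7.57 f [ 1.6 -1.1  0.1] m [-0.73 -0.38 -0.14] [ 0.48   -0.1255  0.1405]
sink if seated 0.456 bar in moved seat mm [-0.   0.4]
```

>>> move_arm([
  [1,[0,0,0],[0,0,0]],
  [1,[0,0,0],[0,0,0]],
])

```text
clock: 17.62
tool_pos: [0.48, -0.1254, 0.1406]
tool_rot: [0.016, 0.752, 0.659, 0.019]
ft_force: [1.2, -2.2, 0.5]
gripper_width: 0.0193
gripper_force: 61.9
```

```bash
python3 st.py
```

```text
17.62 bar in seat mm [  -7.5    6.8 -135.1] tooly yaw -7.56 f [ 1.2 -2.2  0.5] m [-0.87 -0.69 -0.14] [ 0.48   -0.1254  0.1406]
sink if seated 0.455 bar in moved seat mm [0.  0.5]
```

>>> move_arm([
  [1,[0,0,0],[0,0,0]],
  [1,[0,0,0],[0,0,0]],
])

```text
clock: 17.88
tool_pos: [0.48, -0.1253, 0.1405]
tool_rot: [0.016, 0.752, 0.659, 0.019]
ft_force: [2.3, -3.2, 0.8]
gripper_width: 0.0195
gripper_force: 61.9
```

>>> move_arm([
  [1,[0.3,-0.7,0],[-0.3,-0.5,0]],
  [1,[0,0,0],[0,0,0]],
  [1,[0,0,0],[0,0,0]],
  [1,[0,0,0],[0,0,0]],
])

```text
clock: 18.38
tool_pos: [0.4797, -0.1255, 0.1402]
tool_rot: [0.02, 0.752, 0.659, 0.021]
ft_force: [2.7, -1.2, 1.0]
gripper_width: 0.019
gripper_force: 61.9
```

```bash
python3 st.py
```

```text
18.38 bar in seat mm [  -7.6    6.7 -135.2] tooly yaw -7.52 f [ 2.7 -1.2  1. ] m [-0.2  -0.87 -0.  ] [ 0.4797 -0.1255  0.1402]
sink if seated 0.456 bar in moved seat mm [-0.1  0.4]
```

>>> move_arm([
  [1,[0,0,0],[0,0,0]],
  [1,[0,0,0],[0,0,0]],
])

```text
clock: 18.62
tool_pos: [0.4796, -0.1256, 0.1401]
tool_rot: [0.02, 0.752, 0.659, 0.021]
ft_force: [3.1, -0.8, 1.0]
gripper_width: 0.0191
gripper_force: 61.9
```

```bash
python3 st.py
```

```text
18.62 bar in seat mm [  -7.7    6.5 -135.2] tooly yaw -7.53 f [ 3.1 -0.8  1. ] m [-0.17 -0.88 -0.03] [ 0.4796 -0.1256  0.1401]
sink if seated 0.456 bar in moved seat mm [-0.2  0.2]
```

>>> move_arm([
  [1,[0.4,0,1.5],[-0.1,-1,0]],
  [1,[0,0,1.5],[0,0,0]],
  [1,[0,0,0],[0,0,0]],
  [1,[0,0,0],[0,0,0]],
])

```text
clock: 19.12
tool_pos: [0.4787, -0.1253, 0.1425]
tool_rot: [0.025, 0.751, 0.659, 0.026]
ft_force: [-2.8, 1.2, -0.3]
gripper_width: 0.0194
gripper_force: 61.9
```

```bash
python3 st.py
```

```text
19.12 bar in seat mm [  -8.3    6.7 -132.2] tooly yaw -7.54 f [-2.8  1.2 -0.3] m [0.25 0.36 0.03] [ 0.4787 -0.1253  0.1425]
sink if seated 0.445 bar in moved seat mm [-0.5  0.1]
```

>>> move_arm([
  [1,[0,0,0],[0,0,0]],
  [1,[0,0,0],[0,0,0]],
])

```text
clock: 19.38
tool_pos: [0.4788, -0.1253, 0.1425]
tool_rot: [0.025, 0.751, 0.659, 0.026]
ft_force: [-3.5, 1.9, -0.4]
gripper_width: 0.0192
gripper_force: 61.9
```

```bash
python3 st.py
```

```text
19.38 bar in seat mm [  -8.2    6.7 -132.2] tooly yaw -7.54 f [-3.5  1.9 -0.4] m [0.29 0.87 0.05] [ 0.4788 -0.1253  0.1425]
sink if seated 0.446 bar in moved seat mm [-0.4  0.2]
```

The hang is bracketed: vertical load is about 0 and the side forces are small. I'll relax the grip to 20 N and make one last small trim.

>>> move_arm([
  [1,[-0.3,0,-1],[0,0.4,0]],
  [1,[0,0,0],[0,0,0]],
  [1,[0,0,0],[0,0,0]],
  [1,[0,0,0],[0,0,0]],
  [1,[0,0,0],[0,0,0]],
], force=20)

```text
clock: 20.0
tool_pos: [0.4791, -0.1254, 0.1418]
tool_rot: [0.024, 0.752, 0.659, 0.024]
ft_force: [-4.7, 2.4, -0.7]
gripper_width: 0.0196
gripper_force: 61.9
```

```bash
python3 st.py
python3 - <<'E'
from h import *
a=grab_frame("scene")[:,:,::-1]
cv2.imwrite("pics/s7.png",cv2.resize(a[140:230,240:340],None,fx=6,fy=6,interpolation=2))
E
```

```text
20.0 bar in seat mm [  -8.     6.6 -133.2] tooly yaw -7.53 f [-4.7  2.4 -0.7] m [0.43 0.93 0.05] [ 0.4791 -0.1254  0.1418]
sink if seated 0.449 bar in moved seat mm [-0.3  0.1]
```

View pics/s7.png

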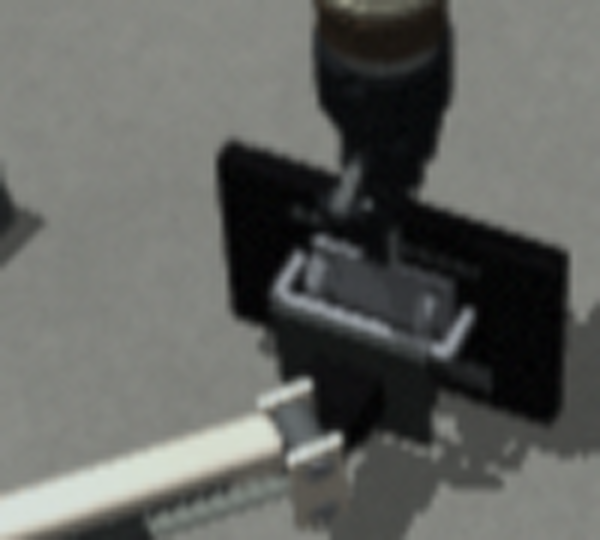

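The picture shows the bar lying behind both hooks on the sunk arm, at zoomed (320,270) and (430,305), with the screen upright. One trim against the remaining push, then I'll open gently.

>>> move_arm([
  [1,[-0.7,0.4,0],[0.1,0.5,0]],
  [1,[0,0,-1],[0,0,0]],
  [1,[0,0,0],[0,0,0]],
  [1,[0,0,0],[0,0,0]],
  [1,[0,0,0],[0,0,0]],
], force=20)

```text
clock: 20.68
tool_pos: [0.4793, -0.1254, 0.1413]
tool_rot: [0.021, 0.752, 0.659, 0.021]
ft_force: [-3.2, 1.9, -0.2]
gripper_width: 0.0194
gripper_force: 61.9
```

```bash
python3 st.py
```

```text
20.68 bar in seat mm [  -7.9    6.6 -133.9] tooly yaw -7.54 f [-3.2  1.9 -0.2] m [0.2  0.35 0.02] [ 0.4793 -0.1254  0.1413]
sink if seated 0.451 bar in moved seat mm [-0.3  0.2]
```

>>> move_arm([
  [0.6,[0,0,0],[0,0,0]],
  [0.56,[0,0,0],[0,0,0]],
  [0.54,[0,0,0],[0,0,0]],
  [0.53,[0,0,0],[0,0,0]],
  [0.52,[0,0,0],[0,0,0]],
], force=20)

```text
clock: 21.3
tool_pos: [0.4788, -0.1252, 0.1411]
tool_rot: [0.021, 0.752, 0.659, 0.021]
ft_force: [-1.7, 2.0, -0.3]
gripper_width: 0.0203
gripper_force: 2.9
```

```bash
python3 st.py
```

```text
21.3 bar in seat mm [  -8.5    6.7 -134.2] tooly yaw -7.54 f [-1.7  2.  -0.3] m [ 0.34  0.39 -0.03] [ 0.4788 -0.1252  0.1411]
sink if seated 0.452 bar in moved seat mm [-0.9  0.3]
```

Barely held at 2.9 N with the arm at rest. I'll go on opening slowly.

>>> move_arm([
  [0.51,[0,0,0],[0,0,0]],
  [0.5,[0,0,0],[0,0,0]],
  [0.49,[0,0,0],[0,0,0]],
  [0.48,[0,0,0],[0,0,0]],
  [0.46,[0,0,0],[0,0,0]],
])

```text
clock: 21.92
tool_pos: [0.4794, -0.1255, 0.1413]
tool_rot: [0.021, 0.752, 0.659, 0.021]
ft_force: [-0.9, 0.7, -0.5]
gripper_width: 0.0229
gripper_force: 0.4
```

>>> move_arm([
  [0.4,[0,0,0],[0,0,0]],
  [0.3,[0,0,0],[0,0,0]],
  [0.2,[0,0,0],[0,0,0]],
  [0,[0,0,0],[0,0,0]],
  [0,[0,0,0],[0,0,0]],
])

```text
clock: 22.55
tool_pos: [0.479, -0.1253, 0.1412]
tool_rot: [0.021, 0.752, 0.659, 0.021]
ft_force: [-0.1, -0.5, 0.3]
gripper_width: 0.0423
gripper_force: 0.0
```

>>> move_arm([
  [0,[0,0,0],[0,0,0]],
  [0,[0,0,10],[0,0,0]],
  [0,[0,0,20],[0,0,0]],
  [0,[0,0,30],[0,0,0]],
  [0,[-10,0,40],[0,0,0]],
])

```text
clock: 23.18
tool_pos: [0.4688, -0.1252, 0.242]
tool_rot: [0.02, 0.752, 0.659, 0.021]
ft_force: [0.3, 0.8, 0.3]
gripper_width: 0.0425
gripper_force: 0.0
```

>>> move_arm([
  [0,[-20,0,40],[0,0,0]],
  [0,[-30,0,40],[0,0,0]],
  [0,[0,0,0],[0,0,0]],
  [0,[0,0,0],[0,0,0]],
  [0,[0,0,0],[0,0,0]],
])

```text
clock: 23.8
tool_pos: [0.4188, -0.1251, 0.32]
tool_rot: [0.02, 0.752, 0.659, 0.021]
ft_force: [-0.1, -0.2, -0.5]
gripper_width: 0.0424
gripper_force: 0.0
```

Run:
```python
from h import *
a=grab_frame("scene")[:,:,::-1];b=grab_frame("top")[:,:,::-1]
cv2.imwrite("pics/s8.png",cv2.resize(a[120:240,230:390],None,fx=5,fy=5,interpolation=2))
p=cv2.imread("pics/s7.png");a2=cv2.resize(a[140:230,240:340],None,fx=6,fy=6,interpolation=2)
```

```text
(no output)
```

View pics/s8.png

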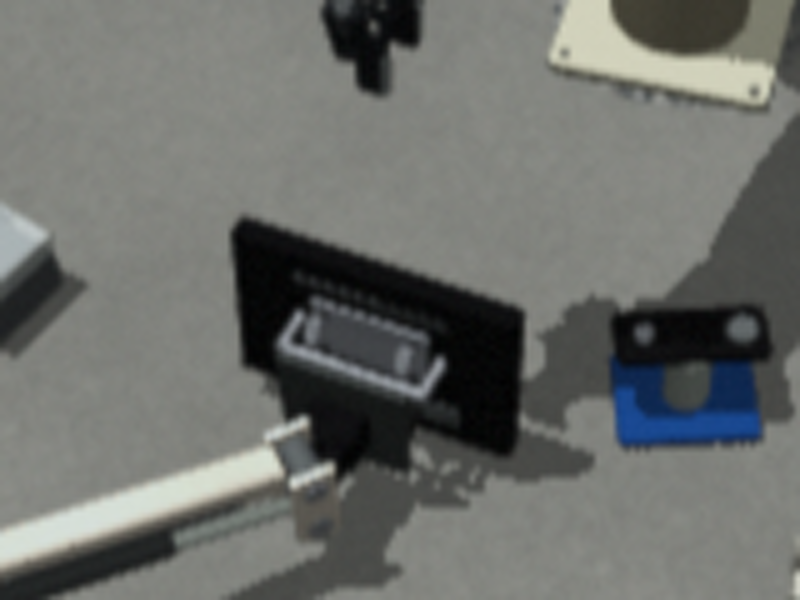

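The screen hangs upright in both hooks on the sunk arm. The gripper is clear and the joystick is where it was. I'll let it settle for a moment and hand in.

>>> move_arm([
  [0,[0,0,0],[0,0,0]],
  [0,[0,0,0],[0,0,0]],
  [0,[0,0,0],[0,0,0]],
  [0,[0,0,0],[0,0,0]],
  [0,[0,0,0],[0,0,0]],
])

```text
clock: 24.52
tool_pos: [0.419, -0.1253, 0.3212]
tool_rot: [0.021, 0.752, 0.659, 0.021]
ft_force: [-0.3, -0.1, -0.1]
gripper_width: 0.0426
gripper_force: 0.0
```

```bash
python3 -c "
from cell import order
print(order.job_done())"
```

```text
the job is handed in; nothing more can be done
None
```

The screen hangs upright by its bar in both hooks of the sunk arm (about 0.45 rad by the hand's height at release), let go gently at near-zero load with the gripper clear; the job is handed in at about 24.5 s, and no verdict came back.

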